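# Clear the pad and take the jug off the filling station

### The job

First put the grey handset that lies on the cork pad into its black cradle, face up and lying flat on the cradle's floor, either way round. Then lift the steel jug by its handle off the filling station, keeping it upright, and set it down gently so that its whole base stands on the cork pad. Drop neither of them, do not bump the filling head above the jug, and leave everything else on the bench where it is.

Things in the scene. Friction and masses are not known exactly. Their poses are not given: they have to be found in the camera images.
- station: Filling station, fixed, left or right of the middle. White plinth, x -65 to +120 mm, 130 mm wide, 40 mm high; on it a thin round lip, 5 mm high, inner radius 50 mm, holds the jug's foot. Column at x +85 to +115 mm, 34 mm wide, 290 mm high. Origin on the bench under the lip's centre; z up; -x is its front, within 0.2 rad of facing back along the bench to the robot's side.
- filler_head: White filling head on the column, fixed, over the jug; origin and axes as the station's. Box x -75 to +115, y -25 to +25, z 225 to 285 mm; a 22 mm nozzle hangs from it at x = y = 0 down to z 200 mm. It bars a gripper pointing straight down at the handle; one leaning back to the front fits. The jug leaves by a small lift, then to the front or a side.
- jug: Empty open stainless steel jug, about 320 g, loose, standing on the station at the start (its underside at 40 mm). Round, 90 mm diameter, 115 mm high, wall 3 mm. Origin at the centre of its underside, z up. The handle is on its -x side, within 0.2 rad of the station's front. Flat underside of radius 44 mm.
- jug_handle (a point): Middle of the upright bar of the jug's handle, at (-88, 0, 68) mm in the jug's frame, same axes. The bar is 10 mm thick (x), 16 mm wide (y: grip across this), upright from z = 25 to 110 mm of the jug; two struts, also 16 mm wide, join it to the jug at z = 29 and 106 mm. Clear gap between bar and jug 38 mm.
- pad: Round cork pad, fixed to the bench, 170 mm diameter, 6 mm thick. Origin at the centre of its underside. The jug goes here.
- handset: Loose grey plastic handset (thermometer reader), 130 g, 140 mm long (x) x 36 mm wide (y) x 24 mm high (z), with a dark screen and small keys on its upper face. It lies face up on the cork pad at the start. Origin at the centre of its underside, z up.
- cradle: Black plastic cradle, fixed, in the middle; 168 mm long (x), 56 mm wide (y). Origin at the centre of its underside, z up. Floor 20 mm above the bench; inside 152 mm (x) by 44 mm (y). Walls rise 14 mm above the floor: both ends, and the outer 40 mm of the sides; the middle 80 mm of the sides is open, so that fingers holding the handset's middle fit.
- jar_short: Bystander: short clear jar with a red cap, 56 mm diameter, 60 mm high; origin under its centre. Between the station and the pad, nearer to the robot than the cradle.
- jar_tall_a: Bystander: clear jar with a red cap, 72 mm diameter, 120 mm high, on the left; origin under its centre.
- jar_tall_b: Bystander: clear jar with a red cap, 72 mm diameter, 120 mm high, on the right; origin under its centre.
- beaker: Bystander: glass beaker, 68 mm diameter, 85 mm high, beyond the cradle; origin under its centre.
- bowl: Bystander: steel bowl, 130 mm diameter, 50 mm high, on the right; origin under its centre.
- spoon: Bystander: steel spoon lying on the left, about 200 mm long; origin under its middle.
- vial: Bystander: small amber bottle, 40 mm diameter, 70 mm high, beyond the cradle; origin under its centre.

How it is judged (in metres and radians):
On the way, in this order (a step that is already met when the one before it is completed fails the run):
1. the handset lies flat and face up in the cradle (x of handset in the frame of cradle between -0.012 and 0.012 m and y of handset in the frame of cradle between -0.01 and 0.01 m and z of handset in the frame of cradle between 0.015 and 0.0245 m and angle between handset's own z axis and vertical below 0.08 rad), for 0.3 s.
2. the jug is lifted clear of the station's plinth (z of jug in the frame of station above 0.047 m), for 0.1 s.
At the end, for the whole second after the job is handed in: The handset lies flat (within 0.08 rad) and face up on the cradle's floor (its underside at most 4.5 mm above it), within its walls, either way round; the jug stands upright with its whole base on the cork pad (its centre within 41 mm of the pad's), both at rest (all of step 1 and horizontal distance between jug and pad below 0.041 m and z of jug in the frame of pad between 0.002 and 0.01 m and angle between jug's own z axis and vertical below 0.06 rad and linear speed of each of jug, handset below 0.02 m/s); the robot touches nothing.
It fails at once if the jug is tipped more than 20 degrees (angle between jug's own z axis and vertical above 0.35 rad).
It fails at once if the filling head is bumped (over 8 N) (contact force between anything else and filler_head above 8 N).
It fails at once if the jug is dropped or banged down on the pad (over 50 N) (contact force between jug and pad above 50 N).
It fails at once if the handset is dropped or banged down into the cradle (over 50 N) (contact force between handset and cradle above 50 N).
It fails at once if a bystander is moved more than 30 mm (distance of any of jar_short, jar_tall_a, jar_tall_b, beaker, bowl, spoon, vial from where it was at the start of the episode above 0.03 m).
It also fails if it takes over 66 s, if anything falls off the work surface, if the arm or the gripper's body presses on something with over 40 N, if the wrist force passes 120 N, or if a joint passes its speed limit or range.

### The arm

A 6-joint arm with a two-finger parallel gripper is mounted at the origin on the work surface. World frame = base frame: x ahead of the robot, y to its left, z up, the work surface at z = 0. Lengths are in m, angles in degrees, forces in N, time in s.
With the tool pointing down it reaches from about 0.3 to 0.825 m from the base axis. Payload 5.4 kg.
Tool frame: the origin (TCP) lies on the mounting face of the last link; the fingertips stand 190 mm ahead of it and the grasp point (between the pads) lies 171 mm ahead of it; z points along the fingers, y is the line along which they close (so a half turn about z gives the same grasp; the last joint's range is limited). The gripper opens to 92 mm and grips with 3 to 60 N. Pads are 20 mm wide; open, the fingers measure 128 mm over their backs; the gripper's body (75 mm by 189 mm) begins 69 mm behind the grasp point.
Start: joints at [-84.402, 9.076, 91.501, -0, 79.423, -12.038], TCP at [0.174, -0.548, 0.405] pointing down, gripper open.
Joint ranges: [-166.64, 166.64], [-54.1, 131.32], [10.49, 154.53], [-73.88, 253.88], [9.74, 151.15], [-171.62, 171.62]. Speed limits (degrees/s): [147.25, 147.25, 180, 180, 180, 180].

### API

Orientations are given as a 3x3 rotation matrix whose columns are the frame's x, y, z axes.
In Python, from station import robot gives the robot as it stands. Calls block until the motion is done:
- robot.goto(position, orientation): joint-space move of the TCP to a pose.
- robot.movel(position, rate=0.15, orientation=None, force_limit=None): straight line of the TCP; orientation=None keeps the orientation; rate is the mean speed in m/s. With force_limit (N) it stops when the force on the tool has changed by that much, and returns True; else False.
- robot.movej(angles): joint-space move.
- robot.open_gripper() and robot.clamp(strength=None): open the fingers fully, or close them until they stop; strength is the grip in N (None keeps the last).
- robot.sleep(seconds).
- robot.inverse_kinematics(position, orientation): joint angles nearest the present ones, or None.
- robot.get_state(): the state.
- robot.grab_frame(name): name is "side" or "top"; returns a dict with "pixels" (400x640x3 uint8, red, green, blue), "z_map" (400x640 float32, m along the optical axis (not along the pixel's ray), 0 where there is no reading), "vfov" (degrees; the focal length in pixels is half the picture's height over the tangent of half this angle, whatever the lens; pixels are square), "cx", "cy" (the principal point, pixels), "k1" (the pictures are not rectified: a ray, as slopes to the right and down, at radius r is drawn at 1 + k1 r^2 times it, then the intrinsics apply), "position" and "rotation" of the camera in the world. Camera axes: x right, y down, z forward; pixel columns grow to the right and rows downward; lengths in m; the calibration is good to about 2 mm. A picture is of the moment at which its call begins.
A pose or a line that the arm cannot do raises robot.Unreachable and nothing moves.
- robot.sign_off(): hands the job in; it is judged then, once.
Trained networks look in the newest picture that a camera, given by its name, has taken for a name from the list of things; names that differ only in an ending like _2 or _b are one class to them, and where a whole thing is asked for, a point or a joint stands for the part that bears it (a point fixed in the world has none). Each returns a list of dicts, best first, with "confidence" (0 to 1); they miss things now and then, are a little off and sometimes report something else, mostly with a low value. They report only what shows in the picture. A call takes as long as a camera call.
- robot.look_for(camera, target): "rect" ([left, top, right, bottom] in pixels, round what is visible of it).
The state is a dict: "time": time; "q": joint angles; "joint_velocities": joint speeds; "joint_torque": joint torques, N m; "tcp_pos": TCP position; "tool_rot": TCP orientation; "force": force on the tool from outside, world axes, zero at the start; "torque": the same for the moment, N m; "width": finger opening in m; "gripper_force": force on a finger pad.
Only numpy, scipy, OpenCV 4.12 (cv2) and the standard library are available. Lean on these libraries where they do the work, as an engineer would, in place of code of your own. Each camera call takes 0.05 s, during which the arm holds its last target. There are 200 camera calls.

## Working session

There is one attempt and no reset: what is moved stays moved. The work goes in short steps, each a Python script; the robot and the scene stay as the last script left them, time stands still between calls to the robot, and variables do not carry over. Pictures are saved under pics/ and viewed, at most 10 in all, crops included, and the job is handed in when it is done.

```bash
mkdir -p pics; cat > h.py <<'E'
import numpy as np, cv2
from station import robot
def grab(n,save=None):
    f=robot.grab_frame(n)
    if save: cv2.imwrite(save,f["pixels"][:,:,::-1])
    return f
def cloud(f):
    """world point of every pixel (400x640x3), nan where no depth"""
    F=200/np.tan(np.radians(f["vfov"])/2)
    K=np.array([[F,0,f["cx"]],[0,F,f["cy"]],[0,0,1]])
    v,u=np.mgrid[0:400,0:640].astype(float)
    p=cv2.undistortPoints(np.dstack([u,v]).reshape(-1,1,2),K,np.array([f["k1"],0,0,0.])).reshape(400,640,2)
    z=f["z_map"].astype(float).copy(); z[z==0]=np.nan
    P=np.dstack([p[...,0]*z,p[...,1]*z,z])
    return P@np.array(f["rotation"]).T+np.array(f["position"])
E
python3 - <<'E'
from h import *
for n in("top","side"):
    f=grab(n,f"pics/{n}0.png"); P=cloud(f)
    np.savez(f"{n}0.npz",P=P,px=f["pixels"])
    print(n,f["position"],np.round(f["rotation"],2).tolist(),f["k1"],f["vfov"])
    for t in("station","filler_head","jug","jug_handle","pad","handset","cradle","jar_short","jar_tall_a","beaker","bowl","spoon","vial"):
        for d in robot.look_for(n,t)[:2]:
            l,tp,r,b=[int(x) for x in d["rect"]]
            c=P[max(tp,0):b+1,max(l,0):r+1].reshape(-1,3)
            print(t,round(d["confidence"],2),[l,tp,r,b],np.round(np.nanmedian(c,0),3) if len(c) else None)
E
```

```text
top [ 4.82855088e-01 -7.87965156e-04  1.19452709e+00] [[-0.01, -1.0, 0.06], [-1.0, 0.01, -0.01], [0.01, -0.06, -1.0]] -0.011978641530788406 51.25531192708196
station 0.68 [207, 107, 267, 200] [0.663 0.188 0.051]
filler_head 0.61 [205, 113, 239, 198] [0.646 0.204 0.284]
filler_head 0.26 [459, 235, 505, 284] [ 0.379 -0.475  0.013]
jug 0.68 [233, 150, 255, 207] [0.61  0.187 0.045]
jug_handle 0.87 [229, 151, 253, 209] [0.602 0.188 0.047]
pad 0.67 [359, 139, 419, 202] [ 0.635 -0.218  0.006]
pad 0.24 [128, 252, 179, 314] [0.325 0.453 0.001]
handset 0.71 [375, 146, 394, 193] [ 0.637 -0.203  0.029]
handset 0.35 [359, 141, 418, 200] [ 0.635 -0.216  0.006]
cradle 0.57 [290, 145, 317, 205] [0.624 0.025 0.02 ]
jar_short 0.7 [310, 223, 328, 238] [ 0.467 -0.016  0.06 ]
jar_short 0.59 [375, 146, 392, 193] [ 0.637 -0.2    0.029]
jar_tall_a 0.61 [143, 169, 183, 199] [0.596 0.395 0.084]
jar_tall_a 0.61 [228, 153, 253, 207] [0.601 0.188 0.051]
beaker 0.7 [284, 97, 307, 125] [0.807 0.046 0.022]
beaker 0.18 [289, 145, 320, 206] [0.624 0.023 0.019]
bowl 0.84 [458, 237, 504, 285] [ 0.374 -0.472  0.014]
bow
[... 262 characters left out ...]
.74 [236, 171, 310, 273] [0.657 0.223 0.065]
filler_head 0.93 [234, 173, 307, 207] [0.669 0.224 0.255]
jug 0.77 [265, 207, 313, 256] [0.614 0.208 0.078]
pad 0.82 [298, 167, 329, 195] [ 0.607 -0.18   0.007]
handset 0.73 [291, 169, 324, 186] [ 0.628 -0.19   0.024]
handset 0.48 [367, 318, 405, 338] [0.299 0.417 0.001]
cradle 0.67 [291, 171, 328, 188] [ 0.61  -0.183  0.025]
cradle 0.57 [285, 207, 323, 223] [0.594 0.04  0.026]
jar_short 0.67 [338, 203, 353, 218] [0.469 0.    0.036]
jar_tall_a 0.73 [320, 127, 334, 157] [ 0.612 -0.405  0.07 ]
beaker 0.44 [253, 267, 285, 318] [0.608 0.426 0.054]
bowl 0.68 [371, 142, 398, 161] [ 0.369 -0.474  0.02 ]
spoon 0.76 [369, 318, 405, 341] [0.296 0.422 0.001]
```

```bash
python3 - <<'E'
import cv2
a=cv2.imread("pics/top0.png")[80:300,120:520];b=cv2.imread("pics/side0.png")[110:350,200:440]
cv2.imwrite("pics/topc.png",cv2.resize(a,(800,440),interpolation=2))
cv2.imwrite("pics/sidec.png",cv2.resize(b,(600,600),interpolation=2))
E
cat > fit.py <<'E'
from h import *
T=np.load("top0.npz")["P"];S=np.load("side0.npz")["P"]
def sel(P,lo,hi):
    m=np.all((P>lo)&(P<hi),-1); return P[m]
def rect(p,n):
    (c,s,a)=cv2.minAreaRect((p[:,:2]*1000).astype(np.float32)); print(n,len(p),np.round(c,1),np.round(s,1),round(a,1), "z",np.round(np.median(p[:,2])*1000,1))
for P,n in((T,"top"),(S,"side")):
    rect(sel(P,(.5,-.32,.022),(.76,-.12,.045)),n+" handset")
    p=sel(P,(.5,-.32,.003),(.76,-.12,.011));rect(p,n+" pad"); print(cv2.minEnclosingCircle((p[:,:2]*1000).astype(np.float32)))
    rect(sel(P,(.5,-.05,.012),(.72,.09,.045)),n+" cradle")
    rect(sel(P,(.5,.08,.27),(.85,.32,.30)),n+" head")
    rect(sel(P,(.5,.08,.03),(.85,.32,.048)),n+" plinth")
    rect(sel(P,(.4,.05,.05),(.575,.32,.17)),n+" handle?")
    rect(sel(P,(.4,.05,.140),(.8,.32,.17)),n+" jugtop")
for n,lo,hi in(("jar_s",(.4,-.08,.04),(.53,.05,.08)),("talla",(.53,.33,.1),(.68,.46,.14)),("tallb",(.53,-.46,.1),(.68,-.35,.14))):rect(sel(T,lo,hi),n);rect(sel(S,lo,hi),n)
E
python3 fit.py
```

```text
top handset 638 [ 635.3 -203.2] [ 36.2 139.5] 79.1 z 30.5
top pad 2423 [ 629.9 -220. ] [259.6 199.8] 0.0 z 6.1
((629.5789794921875, -218.21475219726562), 159.01559448242188)
top cradle 1187 [621.4  26. ] [168.2  56. ] 7.0 z 21.2
top head 2024 [644.8 207.1] [ 51.5 190.7] 85.7 z 285.2
top plinth 1473 [702.  207.3] [309.6 156.8] 13.3 z 41.0
top handle? 179 [554.6 199.7] [40.1 17.3] 5.7 z 146.7
top jugtop 237 [634.2 181.5] [ 38.6 201.4] 84.8 z 151.2
side handset 220 [ 639.2 -199.5] [ 46.8 139.3] 76.8 z 29.2
side pad 347 [ 642.2 -220.9] [181.8 240.1] 84.3 z 5.5
((648.9473266601562, -223.59829711914062), 138.2099151611328)
side cradle 326 [623.8  30.4] [164.1  60.9] 5.2 z 21.2
side head 987 [648.7 212.7] [ 54.9 191. ] 85.8 z 284.3
side plinth 1194 [704.9 220.7] [294.5 160. ] 7.8 z 39.9
side handle? 192 [555.9 205. ] [35.8 20.4] 3.2 z 114.5
side jugtop 488 [639.8 208.9] [ 93.  195.2] 72.1 z 149.5
jar_s 259 [464.6 -22.5] [46.3 46.2] 89.3 z 60.9
jar_s 150 [468.6 -15.9] [48.7 49.2] 46.8 z 58.3
talla 511 [605.6 406.4] [60.2 63.4] 3.3 z 119.9
talla 458 [609.7 411.5] [61.2 63.1] 51.7 z 119.4
tallb 465 [ 610.3 -432.6] [54.8 61.5] 89.5 z 120.6
tallb 131 [ 614.8 -427.3] [55.  60.7] 10.5 z 117.7
```

View pics/topc.png

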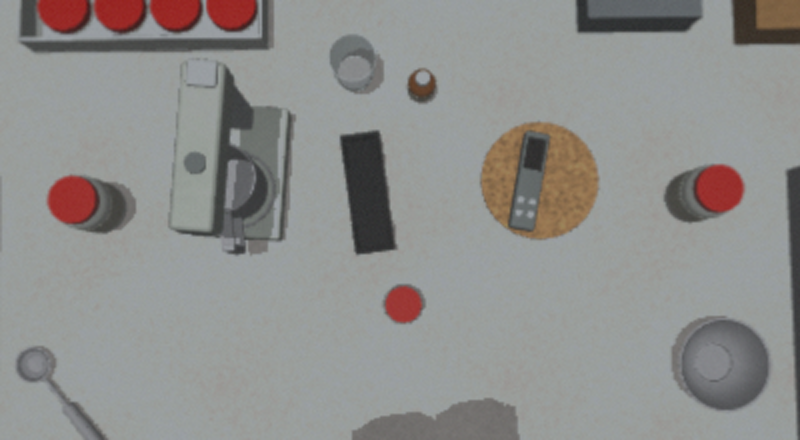

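View pics/sidec.png

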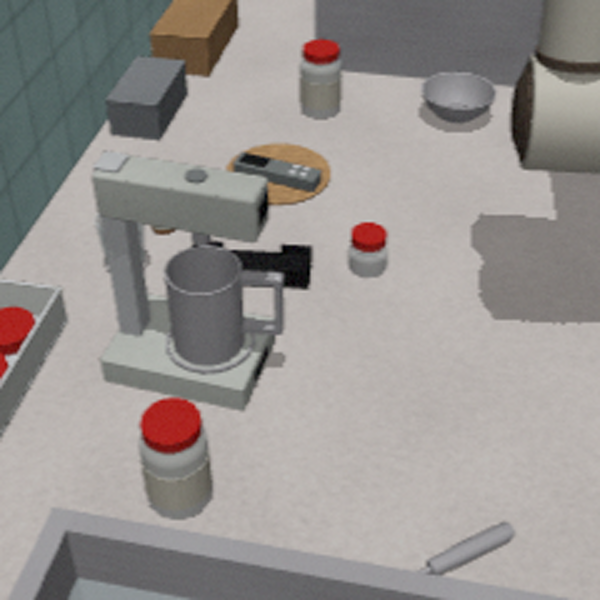

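Top crop: handset at (528,180) lies on the pad centred at about (540,180), the cradle is at (368,192), and the jug sits under the head with its handle at (237,232). The side view confirms the handle points toward the robot. The two cameras disagree by about (4, 5) mm, so I'll use their mean. Next I'll fit the pad and jug, then pick the handset.

```bash
cat >> h.py <<'E'
OFF={"top":np.array([2.1,2.6,0])/1000,"side":np.array([-2.1,-2.6,0])/1000}
def down(yaw):  # closing axis (tool y) perpendicular to direction yaw
    c,s=np.cos(yaw),np.sin(yaw); return np.array([[c,s,0],[s,-c,0],[0,0,-1.]])
def circ(p):
    from scipy.optimize import least_squares
    r=least_squares(lambda q:np.hypot(p[:,0]-q[0],p[:,1]-q[1])-q[2],[*p.mean(0)[:2],.05],loss="soft_l1",f_scale=.002); return r.x
E
python3 - <<'E'
from h import *
for n in("top","side"):
    d=np.load(n+"0.npz");P=d["P"]+OFF[n];px=d["px"].astype(int)
    m=(px[...,0]-px[...,2]>25)&(np.abs(P[...,2]-.006)<.006)&(np.hypot(P[...,0]-.63,P[...,1]+.218)<.12)
    h=cv2.convexHull((P[m][:,:2]*1e3).astype(np.float32)); print(n,"pad",cv2.minEnclosingCircle(h))
    m=(P[...,2]>.151)&(P[...,2]<.162)&(np.hypot(P[...,0]-.627,P[...,1]-.211)<.06)
    print("rim",m.sum(),np.round(circ(P[m]),4) if m.sum()>9 else 0)
    m=(P[...,2]>.06)&(P[...,2]<.145)&(np.hypot(P[...,0]-.627,P[...,1]-.211)<.052)&(P[...,0]<.66)
    print("wall",m.sum(),np.round(circ(P[m]),4))
    m=(P[...,2]>.06)&(P[...,2]<.16)&(np.hypot(P[...,0]-.627,P[...,1]-.211)>.055)&(P[...,0]<.58)&(P[...,0]>.5)&(abs(P[...,1]-.2)<.05)
    q=P[m]; hi=q[q[:,2]>.142]; print("handle",m.sum(),q.min(0),q.max(0),"top",len(hi),np.median(hi,0),cv2.minAreaRect((hi[:,:2]*1e3).astype(np.float32)))
# IK feasibility
hy=np.radians(-10.9)
for p,y in(((.6373,-.2006),hy),((.6235,.0286),np.radians(7))):
    for k in(0,np.pi): print(robot.inverse_kinematics([*p,.2],down(y+k)))
E
```

```text
top pad ((640.7534790039062, -219.224365234375), 85.24390411376953)
rim 71 [0.6286 0.2122 0.0452]
wall 178 [0.6299 0.213  0.0469]
handle 163 [0.53626915 0.19215637 0.061661  ] [0.57355469 0.21083939 0.15554796] top 92 [0.55239646 0.20024443 0.1502769 ] ((554.5409545898438, 202.23504638671875), (35.54933547973633, 16.991443634033203), 5.448075771331787)
side pad ((636.2046508789062, -222.97265625), 90.44950103759766)
rim 116 [0.6289 0.21   0.0432]
wall 877 [0.6288 0.2101 0.043 ]
handle 196 [0.53559606 0.19132825 0.06336454] [0.57464434 0.21272194 0.15414005] top 68 [0.55441588 0.20388881 0.14869255] ((555.0563354492188, 201.52320861816406), (38.19230270385742, 18.574819564819336), 3.2221248149871826)
[-2.78103503e+01  3.47060483e+01  8.29361303e+01 -2.54444375e-14
  6.23578214e+01  7.30896497e+01]
[-2.78103503e+01  3.47060483e+01  8.29361303e+01 -2.54444375e-14
  6.23578214e+01 -1.06910350e+02]
[-8.44901457e+00  2.92021986e+01  9.10451571e+01 -2.54444375e-14
  5.97526443e+01  7.45509854e+01]
[-8.44901457e+00  2.92021986e+01  9.10451571e+01 -2.54444375e-14
  5.97526443e+01 -1.05449015e+02]
```

```bash
python3 - <<'E'
from h import *
R=down(np.radians(-10.9)); p=[.6373,-.2006]
robot.goto([*p,.32],R)
robot.movel([*p,.199],.12,force_limit=15)
print(robot.get_state()["tcp_pos"])
robot.clamp(30); s=robot.get_state(); print("w",s["width"],s["gripper_force"])
robot.movel([*p,.30],.12)
s=robot.get_state(); print(s["time"],s["width"],s["force"],s["tcp_pos"])
for n in("top","side"):
    f=grab(n,f"pics/{n}1.png");P=cloud(f);px=f["pixels"].astype(int); np.savez(f"{n}1.npz",P=P,px=px)
    m=(P[...,2]>.115)&(P[...,2]<.14)&(np.hypot(P[...,0]-p[0],P[...,1]-p[1])<.09)
    q=P[m]; print(n,m.sum(),cv2.minAreaRect((q[:,:2]*1e3).astype(np.float32)) if m.sum() else 0)
a=cv2.imread("pics/top1.png")[110:240,330:450];b=cv2.imread("pics/side1.png")[100:230,250:370]
cv2.imwrite("pics/g1.png",np.hstack([cv2.resize(x,(400,433),interpolation=2) for x in(a,b)]))
E
```

```text
[ 0.63780179 -0.20086824  0.20018239]
w 0.03582655190254001 29.99975323677063
6.5333 0.03579698090283827 [ 0.0320988  -0.24363985 -1.21818028] [ 0.63691099 -0.20042214  0.29878355]
top 167 ((606.610107421875, -200.2606658935547), (36.21930694580078, 37.3028450012207), 64.66796112060547)
side 284 ((638.1519165039062, -193.22067260742188), (61.640316009521484, 138.56228637695312), 84.60893249511719)
```

View pics/g1.png

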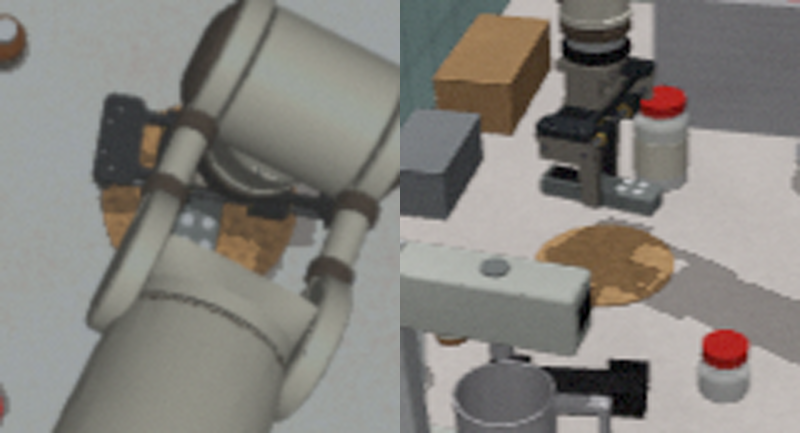

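```bash
python3 - <<'E'
from h import *
s=robot.get_state();c=s["tcp_pos"][:2];a=np.radians(-10.9)
for n in("top","side"):
    P=np.load(n+"1.npz")["P"]
    d=P[...,:2]-c; l=d@[np.cos(a),np.sin(a)]; w=d@[-np.sin(a),np.cos(a)]
    for lo,hi in((-.09,-.035),(.035,.09)):
        m=(abs(P[...,2]-.13)<.004)&(abs(w)<.03)&(l>lo)&(l<hi)
        if m.sum()>5: print(n,m.sum(),"w",np.round(np.percentile(w[m],[2,50,98])*1e3,1),"l",np.round(np.percentile(l[m],[1,99])*1e3,1),"z",np.median(P[...,2][m]))
    # pad with handset gone
    p=P+OFF[n]; px=np.load(n+"1.npz")["px"]
    m=(px[...,0]-px[...,2]>25)&(abs(p[...,2]-.006)<.006)&(np.hypot(p[...,0]-.64,p[...,1]+.22)<.1)
    print("pad",cv2.minEnclosingCircle((p[m][:,:2]*1e3).astype(np.float32)))
E
```

```text
top 68 w [-18.8  -4.1  14.7] l [-50.9 -35.1] z 0.13072094533045842
pad ((638.7146606445312, -218.86036682128906), 84.16595458984375)
side 45 w [-9.9  6.  22.4] l [-68.1 -35.4] z 0.12898682819536444
side 47 w [-10.2   9.6  24.7] l [37.  70.4] z 0.1297611952224521
pad ((639.982177734375, -221.6520538330078), 89.58262634277344)
```

```bash
python3 - <<'E'
from h import *
R=down(np.radians(6.8)); p=[.6233,.0280]
robot.movel([*p,.30],.2,R)
robot.movel([*p,.228],.1); robot.sleep(.2)
print(robot.get_state()["tcp_pos"])
print(robot.movel([*p,.2105],.02,force_limit=5)); s=robot.get_state(); print(s["tcp_pos"],s["force"])
robot.open_gripper()
robot.movel([*p,.32],.15)
robot.goto([.40,.10,.36],R)
print(robot.get_state()["time"])
for n in("top","side"):
    f=grab(n,f"pics/{n}2.png");P=cloud(f);np.savez(f"{n}2.npz",P=P,px=f["pixels"])
    q=P[np.all((P>[.52,-.04,.038])&(P<[.73,.09,.055]),-1)]
    print(n,len(q),cv2.minAreaRect((q[:,:2]*1e3).astype(np.float32)) if len(q) else 0,np.percentile(q[:,2],[5,50,95]) if len(q) else 0)
a=cv2.imread("pics/top2.png")[100:240,250:390];b=cv2.imread("pics/side2.png")[150:290,230:370]
cv2.imwrite("pics/g2.png",np.hstack([cv2.resize(x,(400,400),interpolation=2) for x in(a,b)]))
# jug grasp IK options
yaw=np.radians(6.3);C=np.array([.6288,.2111,.04]);f=np.array([np.cos(yaw),np.sin(yaw),0])
for t in(35,45,55):
    th=np.radians(t); z=np.sin(th)*f-[0,0,np.cos(th)]
    for sg in(1,-1):
        y=sg*np.array([-f[1],f[0],0]);Rt=np.column_stack([np.cross(y,z),y,z])
        g=C-.086*f+[0,0,.092]
        print(t,sg,[np.round(x,0).tolist() if x is not None else None for x in(robot.inverse_kinematics(g-.171*z,Rt),robot.inverse_kinematics(g-.271*z,Rt))])
E
```

```text
[0.62367369 0.02796971 0.22892173]
True
[0.6232568  0.02799629 0.2129492 ] [0.14730702 0.06480036 3.35561081]
12.45
top 660 ((618.701416015625, 28.03753662109375), (158.78256225585938, 50.198944091796875), 3.121011257171631) [0.03988443 0.04445189 0.04821789]
side 222 ((619.061767578125, 30.25189781188965), (126.20094299316406, 41.18331527709961), 5.296302318572998) [0.03934234 0.04365028 0.04737229]
35 1 [[9.0, -4.0, 125.0, -4.0, 25.0, -84.0], [10.0, -22.0, 129.0, -3.0, 39.0, -84.0]]
35 -1 [[9.0, -4.0, 125.0, -4.0, 25.0, 96.0], [10.0, -22.0, 129.0, -3.0, 39.0, 96.0]]
45 1 [[10.0, -7.0, 131.0, -13.0, 11.0, -75.0], [11.0, -29.0, 138.0, -7.0, 26.0, -81.0]]
45 -1 [[10.0, -7.0, 131.0, -13.0, 11.0, 105.0], [11.0, -29.0, 138.0, -7.0, 26.0, 99.0]]
55 1 [None, [11.0, -33.0, 147.0, -22.0, 11.0, -66.0]]
55 -1 [None, [11.0, -33.0, 147.0, -22.0, 11.0, 114.0]]
```

View pics/g2.png

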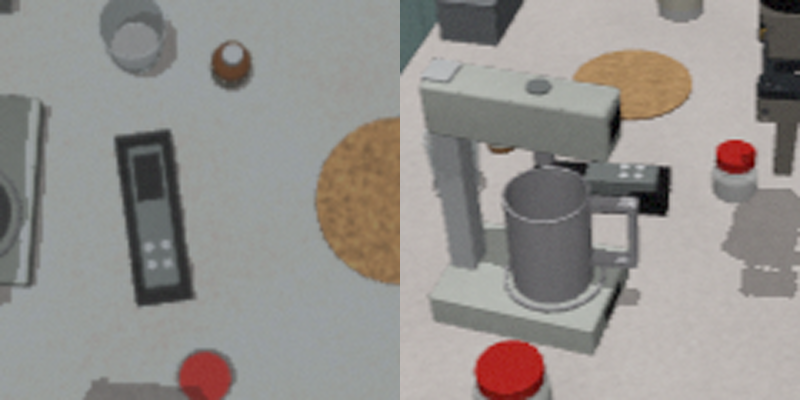

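Picture shows the handset centred inside the cradle walls at crop (152,217), lying flat on the floor. Next comes the jug grasp, with the gripper leaning 38°.

```bash
cat >> h.py <<'E'
def lean(yaw,t):
    f=np.array([np.cos(yaw),np.sin(yaw),0]); y=np.array([-f[1],f[0],0])
    z=np.sin(t)*f-np.array([0,0,np.cos(t)]); return np.column_stack([np.cross(y,z),y,z]),f
def jugtcp(C,yaw,t=np.radians(38)):  # TCP pose for jug origin C
    R,f=lean(yaw,t); return np.asarray(C)-.086*f+[0,0,.092]-.171*R[:,2],R
E
python3 - <<'E'
from h import *
yaw=np.radians(6.3);p,R=jugtcp([.6288,.2111,.04],yaw)
d=np.load("top2.npz");P=d["P"]+OFF["top"];px=d["px"].astype(int)
m=(px[...,0]-px[...,2]>25)&(abs(P[...,2]-.006)<.006)&(np.hypot(P[...,0]-.64,P[...,1]+.22)<.1)
print("pad",cv2.minEnclosingCircle((P[m][:,:2]*1e3).astype(np.float32)))
pts=[([.5888,.0811,.057],yaw),([.5888,.0811,.14],yaw),([.639,-.219,.14],np.radians(-15)),([.639,-.219,.006],np.radians(-15))]
for c,y in pts: print(robot.inverse_kinematics(*jugtcp(c,y)))
robot.goto(p-.1*R[:,2],R)
print(robot.movel(p,.08,force_limit=12)); s=robot.get_state(); print(p,s["tcp_pos"],s["force"])
robot.clamp(60); s=robot.get_state(); print(s["width"],s["gripper_force"],s["force"],s["time"])
f=grab("side","pics/s3.png"); cv2.imwrite("pics/g3.png",cv2.resize(f["pixels"][140:290,220:370,::-1],(600,600),interpolation=2))
E
```

```text
pad ((640.3953857421875, -218.46127319335938), 85.2940673828125)
[ -12.71349962  -22.81677866  138.21850305   23.46166103   30.25111575
 -125.74364179]
[ -12.71349962  -30.85053775  133.28592702   17.29488135   42.42971983
 -118.13494   ]
[ -38.82362732  -14.27903933  121.71164816   23.09752347   39.33887562
 -127.43998465]
[ -38.82362732   -0.47531328  126.94941187   39.76377931   22.87924943
 -146.65994908]
False
[0.43867702 0.19011023 0.26674984] [0.43868306 0.19016292 0.26713883] [ 0.09587878  0.05805414 -0.54586469]
0.015504186743324322 59.993481896817684 [-0.87978065  0.40370968 -0.25591538] 17.5167
```

View pics/g3.png

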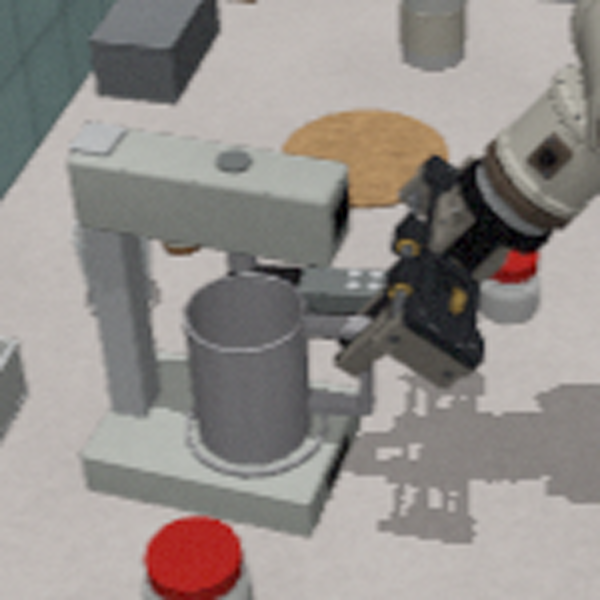

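The fingers hold the handle's upper corner at crop (360,340), width 15.5 mm, with the gripper clear of the head. Lift a little and check for sag.

```bash
python3 - <<'E'
from h import *
yaw=np.radians(6.3)
p,R=jugtcp([.6288,.2111,.057],yaw)
robot.movel(p,.04); robot.sleep(.2)
s=robot.get_state();print(s["force"],s["tcp_pos"]-p,s["width"])
f=grab("side","pics/s4.png");P=cloud(f)+OFF["side"]
m=(P[...,2]>.07)&(P[...,2]<.165)&(np.hypot(P[...,0]-.6288,P[...,1]-.211)<.055)
q=P[m]; A=np.c_[q,np.ones(len(q))]
for lo,hi in((.07,.1),(.1,.13),(.13,.155)):
    k=q[(q[:,2]>lo)&(q[:,2]<hi)]; print(len(k),np.round(circ(k)*1e3,1))
print("top z",np.round(np.percentile(P[(np.hypot(P[...,0]-.6288,P[...,1]-.211)<.055)&(P[...,2]<.19)][:,2],[95,99,100]),4))
cv2.imwrite("pics/g4.png",cv2.resize(f["pixels"][140:290,220:370,::-1],(600,600),interpolation=2))
E
```

```text
[-0.27455325 -0.21608385 -2.25663041] [-1.56609068e-04 -3.93348770e-05 -3.43553536e-04] 0.015581218514331245
229 [629.2 206.2  46.3]
345 [628.6 210.4  42.9]
374 [628.5 210.7  43.2]
top z [0.1684 0.1717 0.1744]
```

View pics/g4.png

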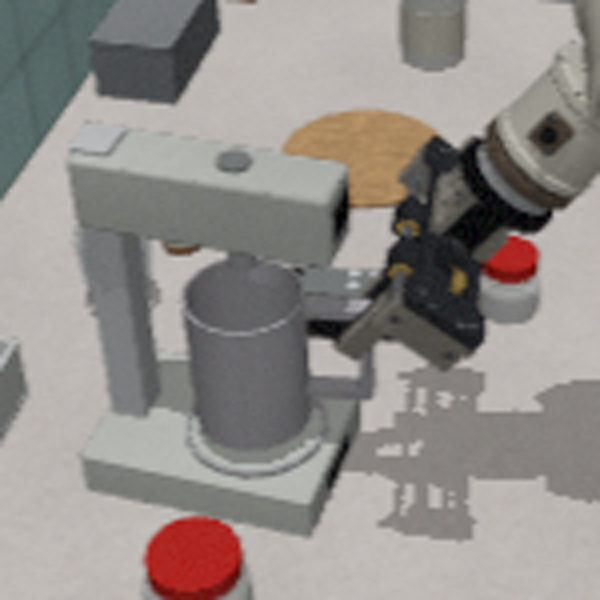

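The jug is clear of the lip (crop (245,440)) and still upright. Carry it out to the right, over the cradle, to above the pad.

```bash
python3 - <<'E'
from h import *
yaw=np.radians(6.3); y2=np.radians(-15)
for c,y,v in(([.5888,.0811,.057],yaw,.08),([.5888,.0811,.14],yaw,.08),([.640,-.219,.14],y2,.1),([.640,-.219,.035],y2,.08)):
    p,R=jugtcp(c,y); robot.movel(p,v,R)
robot.sleep(.3); s=robot.get_state();print(s["time"],s["force"],s["width"])
f=grab("side","pics/s5.png");P=cloud(f)+OFF["side"]
q=P[(P[...,2]>.05)&(P[...,2]<.145)&(np.hypot(P[...,0]-.64,P[...,1]+.219)<.055)]
for lo,hi in((.05,.08),(.08,.11),(.11,.14)):
    k=q[(q[:,2]>lo)&(q[:,2]<hi)]; print(len(k),np.round(circ(k)*1e3,1) if len(k)>9 else 0)
cv2.imwrite("pics/g5.png",cv2.resize(f["pixels"][90:240,240:390,::-1],(600,600),interpolation=2))
E
```

```text
25.7167 [-0.16286901 -0.0903061  -3.00797577] 0.015274193946627507
152 [ 640.9 -221.3   44.8]
167 [ 640.9 -219.3   43.4]
290 [ 640.5 -218.8   43.2]
```

View pics/g5.png

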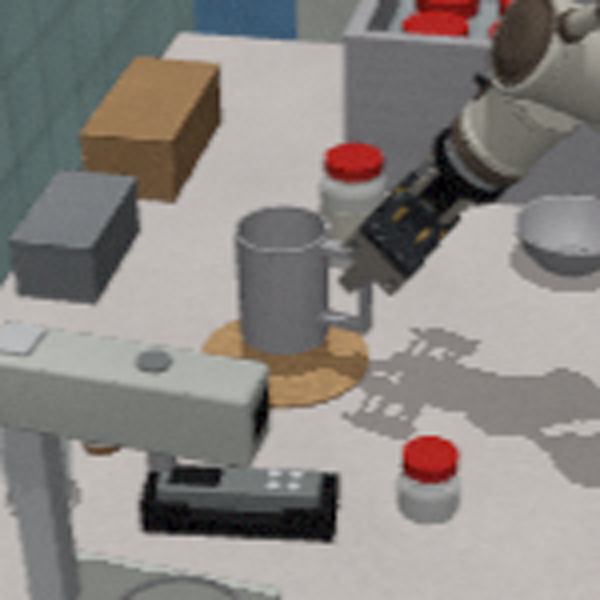

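The jug is upright above the pad at crop (283,290), and the handset is in the cradle at (240,500). Set it down gently, release and withdraw.

```bash
python3 - <<'E'
from h import *
y2=np.radians(-15)
p,R=jugtcp([.640,-.219,.012],y2); robot.movel(p,.04); robot.sleep(.2)
p,R=jugtcp([.640,-.219,.002],y2); print(robot.movel(p,.012,force_limit=4))
s=robot.get_state();print(s["tcp_pos"]-p,s["force"])
robot.open_gripper(); robot.sleep(.2)
q=s["tcp_pos"]-.14*R[:,2]; robot.movel(q,.08); robot.sleep(.3)
print(robot.get_state()["time"],robot.get_state()["force"])
im=[]
for n in("top","side"):
    f=grab(n);P=cloud(f)+OFF[n]
    k=P[(P[...,2]>(.11 if n=="top" else .03))&(P[...,2]<.13)&(np.hypot(P[...,0]-.64,P[...,1]+.219)<.055)]
    print(n,len(k),np.round(circ(k)*1e3,1) if len(k)>9 else 0)
    c=f["pixels"][100:250,270:420,::-1] if n=="top" else f["pixels"][90:240,240:390,::-1]
    im.append(cv2.resize(c,(400,400),interpolation=2))
cv2.imwrite("pics/g6.png",np.hstack(im))
E
```

```text
True
[-6.43527545e-05  6.44085598e-06  3.87056124e-03] [-0.98272012 -0.24865343  3.26116328]
30.8417 [-0.11975298  0.54982775  0.40910014]
top 207 [ 639.4 -218.4   43.5]
side 680 [ 640.4 -219.    43.3]
```

View pics/g6.png

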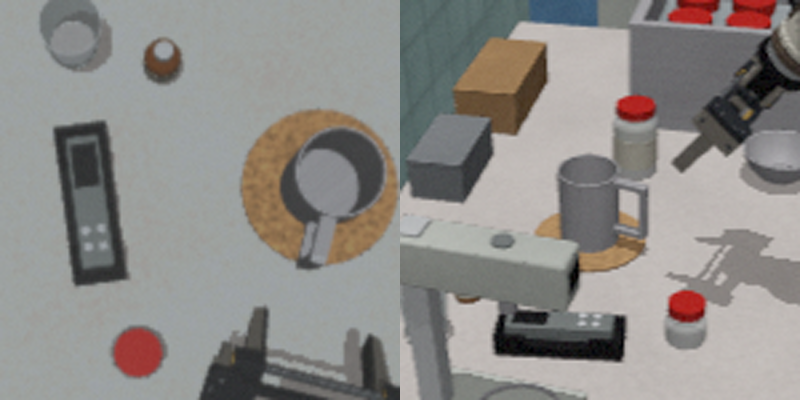

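The jug stands centred on the pad (top crop base at (325,185)), the handset is in the cradle at (90,200), and the gripper is clear.

```bash
python3 -c "
from station import robot
print(robot.sign_off())"
```

```text
the job is handed in; nothing more can be done
None
```

I handed the job in at about 31 s: the handset lies flat and face up in the cradle, and the jug stands upright within about 1 mm of the pad's centre; the sign-off returned no verdict.

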